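Zero the meter, unlatch the laser test shutter and hold it open

TASK

The treatment laser is about to get its output check on the test stand. First turn the reset knob on the power meter anticlockwise until its pointer is back at the zero stop; then flip the safety catch on the shutter stand fully over, away from the lever it blocks; then pull the shutter lever (the one with the black bar grip) toward the front of the stand all the way to its stop, against its spring. Finish while still holding the lever at its stop, so that the shutter stays open for the test shot, and leave the other things on the table where they are.

Things in the scene. Friction and masses are not known exactly. Their poses are not given: they have to be found in the camera images.
- shutter_stand: Laser test stand, fixed: aluminium base plate 124 (x) x 180 (y) x 12 mm with, along y, a fibre collimator (left), a black shutter housing (x -44 to 44, y 14 to 40, top z = 106 mm) and a round finned detector head (right, top z = 87 mm). Origin: centre of the plate's underside; x to its back (away from the robot at yaw 0), y left, z up; yaw up to 0.3 rad either way.
- safety_catch (a joint): Hinge of the safety catch, rad: 0 = locked (starts at 0 to 0.1), 1.3 = flipped fully over (stop). At 0 the nose lies level toward -y and blocks the lever after about 2 mm, and the thumb tab stands upright; as the value grows the tab tips to the left (+y of the stand) and the nose rises clear. It stays where it is left (friction about 1 N at the tab).
- catch_tab (a point): Thumb tab of the catch: 18 mm wide (stand's x), 6 mm thick, with a 10 mm round bead along its top. This point: centre of the bead, moves with the catch, 30 mm from the catch's shaft (at 0: x = -31, y = 27, z = 148 mm of the stand). It is pushed at its right (-y) face, toward +y.
- shutter_lever (a joint): Hinge of the shutter lever, rad: 0 = shutter closed (rest), 0.85 = fully pulled (hard stop); grows as the grip goes toward the stand's front (-x). At value q the grip is at x = 120 sin(0.15 - q), z = 46 + 120 cos(0.15 - q) mm of the stand. A spring always pulls it back: about 2 N at the grip at first, 5 to 6 N at the stop.
- lever_grip (a point): Black ribbed bar grip of the lever, level, along the stand's y, 17 to 19 mm in diameter and 68 mm long (y = -8 to -76 mm of the stand), sticking out to the right of the arm. This point: centre of the bar (y = -42 mm), moves with the lever; at rest 165 mm above the table, at the stop 138 mm. Free all round and above.
- catch_shaft (a point): On the axis of the steel safety catch, on top of the shutter housing: the shaft lies along the stand's x, from x = -40 to 8 mm, at y = 27, z = 118 mm of the stand (11 mm thick). This point is at x = -31 mm, below the thumb tab. A flat steel nose, 37 mm long, reaches from the shaft across the front of the lever arm.
- lever: The whole shutter lever: hub, steel arm, grip. Origin on the lever's hinge axis, which lies along the stand's y through x = 0, z = 46 mm of the stand; the origin is at y = 0, in the middle of the steel arm (12 x 8 mm), 120 mm from the axis of the grip.
- power_meter: Grey box 105 (x) x 92 (y) x 40 mm with a white dial on top (76 mm black bezel), fixed to the table; it stands in front of the shutter stand, nearer the robot, turned up to 0.3 rad. Origin: centre of its underside; the dial's centre is at x = +8 mm, y = 0.
- peak_knob (a joint): Turn of the reset knob with its drag pointer, rad: 0 = pointer at its zero stop (a pin at the dial's lower left), grows clockwise seen from above; starts at 1.2 to 3.4, so anticlockwise brings it back. Friction 0.035 N m holds it where it is left; hard stop at 0.
- knob_grip (a point): On the axis (vertical) of the reset knob in the middle of the dial, at mid height, 57 mm above the table. The knob is round, fluted, black, 30 mm in diameter, from 44 to 68.5 mm above the table; the dial face round it is at 43 mm.
- lens_case: Bystander: round black screw case with grey lid, 41 mm across, 25 mm high, behind the shutter stand. Origin: centre of underside.
- small_lens: Bystander: blue-ringed condensing lens, 45 mm across, 19 mm high, behind the shutter stand. Origin: centre of underside.
- pen: Bystander: black ball pen, 145 mm long, 12 mm thick, lying just right (-y) of the power meter. Origin: centre of underside, length along its y.
- contact_lens: Bystander: black gonioscopy lens, 38 mm across, 29 mm high, near the front edge of the table, right of the power meter. Origin: centre of underside.
- bulb_carton: Bystander: small blue and white carton, 42 x 55 x 34 mm, left of the power meter. Origin: centre of underside.
- pump_bottle: Bystander: pump bottle, 52 x 75 x 180 mm, at the back of the table. Origin: centre of underside.

How it is judged:
By the outcome, as a careful person would: the job done as asked, in the order asked, and still so for the second after the job is handed in, while the arm keeps its last pose, push and grip.
It also fails if it takes over 72 s, if anything falls off the work surface, if the arm or the gripper's body presses on something with over 40 N, if the wrist force passes 120 N, or if a joint passes its speed limit or range.

ROBOT

A 6-joint arm with a two-finger parallel gripper is mounted at the origin on a cart in front of the work surface, level with it; the furniture and walls round the work are solid. World frame = base frame: x ahead of the robot, y to its left, z up, the work surface at z = 0. Lengths are in m, angles in rad, forces in N, time in s.
With the tool pointing down it reaches from about 0.375 to 0.9 m from the base axis. Payload 3.1 kg.
Tool frame: the origin (TCP) lies on the centre line of the jaws, within the pads' length; the fingertips stand 22 mm ahead of it and the grasp point (between the pads) lies 3 mm ahead of it; z points along the fingers, y is the line along which they close (so a half turn about z gives the same grasp; the last joint's range is limited). The gripper opens to 85 mm and grips with 20 to 120 N. Pads are 22 mm wide; open, the fingers measure 114 mm over their backs; the gripper's body (76 mm by 85 mm) begins 54 mm behind the grasp point. The pads swing forward as they close: fully open they stand 13 mm farther back than shut.
Start: joints at [1.167, 0.527, 1.433, -0, 1.181, -0.178], TCP at [0.14, 0.609, 0.253] pointing down, gripper open.
Joint ranges: [-3.08, 3.08], [-0.75, 2.2], [0.22, 2.44], [-1.43, 4.57], [0, 2.65], [-2.85, 2.85]. Speed limits (rad/s): [2.79, 2.79, 3.14, 3.14, 3.14, 3.14].

INTERFACE

Orientations are given as a unit quaternion [x, y, z, w].
In Python, from station import manip gives the robot as it stands.
- The arm moves only by the shell command python3 drive.py FILE [FORCE], which reads ROWS from the file FILE. ROWS is a JSON object whose key "plan" holds a list of rows, 1 to 20 of them, each of 5 numbers: dx, dy, dz in fractions of the full range, 1 being 0.8 m, then a turn about the tool's z in a scale on which 1.0 is 4 rad, then the opening from 0.0 (shut) to 1.0 (fully open); each row is the pose to reach, as a shift and turn from the pose commanded when the command began, along the tool's axes at that moment; what a row does not reach only later rows make up. A row lasts 1/10 s, in which the tool goes at most 0.05 m and 0.15 rad, less where a joint would pass 70% of its speed; a pose out of reach is approached as far as the arm can. The fingers move at their own pace and stop on an object; FORCE is the grip in N (left out, the last holds). Time passes only in rows, so rows that do not move let the fingers close. It prints the time, the measured TCP pose, the force, the opening and the grip force at its end. Shift and turn numbers lie between -1 and 1, and a call with a number outside is refused. Input that does not fit is refused with a message, and nothing moves.
- manip.sense(): the state, without advancing time (a new reading comes with each control period).
- manip.snapshot(name): name is "scene" or "top" or "wrist"; returns a dict with "pixels" (400x640x3 uint8, red, green, blue), "range_z" (400x640 float32, m along the optical axis (not along the pixel's ray), 0 where there is no reading), "fov_y" (degrees; the focal length in pixels is half the picture's height over the tangent of half this angle, whatever the lens; pixels are square), "cx", "cy" (the principal point, pixels), "k1" (the pictures are not rectified: a ray, as slopes to the right and down, at radius r is drawn at 1 + k1 r^2 times it, then the intrinsics apply), "R" (3x3) and "t" (3): a world point X has camera coordinates R X + t; the wrist camera has in their place "hand_eye" (4x4, takes a point from camera to tool coordinates, whose origin is the TCP and whose axes are the flange's). Camera axes: x right, y down, z forward; pixel columns grow to the right and rows downward; lengths in m; the calibration is good to about 2 mm. A picture is of the moment at which its call begins: read the wrist's pose just before it.
- manip.sign_off(): hands the job in; it is judged then, once.
The state is a dict: "t": time; "q": joint angles; "qd": joint speeds; "tau": joint torques, N m; "tcp_pos": TCP position; "tool_rot": TCP orientation; "force": force on the tool from outside, world axes, zero at the start; "ft_torque": the same for the moment, N m; "finger_gap": opening from 0.0 (shut) to 1.0 (fully open); "gripper_force": force on a finger pad.
Only numpy, scipy, OpenCV 4.12 (cv2) and the standard library are available. Lean on these libraries where they do the work, as an engineer would, in place of code of your own. Each camera call takes 0.05 s, during which the arm holds its last target. There are 200 camera calls.

## Working session

There is one attempt and no reset: what is moved stays moved. The work goes in short steps, Python scripts to look and compute and a shell command to move; the robot and the scene stay as the last step left them, time stands still between calls to the robot, and variables do not carry over. Pictures are saved under pics/ and viewed, at most 10 in all, crops included, and the job is handed in when it is done.

```bash
ls; mkdir -p pics
python3 - <<'E'
from station import manip
import cv2,numpy as np
s=manip.sense();print({k:np.round(v,3) for k,v in s.items()})
for n in("scene","top"):
    d=manip.snapshot(n);np.savez(f"pics/{n}0.npz",**d)
    cv2.imwrite(f"pics/{n}0.png",d["pixels"][:,:,::-1]);print(n,d["fov_y"],d["cx"],d["cy"],d["k1"],d["R"],d["t"])
E
```

```text
drive.py
pics
station.py
{'t': np.float64(0.0), 'q': array([ 1.167,  0.528,  1.434, -0.   ,  1.181, -0.179]), 'qd': array([-0.   , -0.002, -0.   , -0.001, -0.001,  0.001]), 'tau': array([-0.0000e+00, -4.4235e+01, -1.7803e+01, -0.0000e+00,  8.0000e-03,
       -0.0000e+00]), 'tcp_pos': array([0.14 , 0.609, 0.252]), 'tool_rot': array([ 0.113,  0.994, -0.001, -0.   ]), 'force': array([-0.333, -0.633,  0.001]), 'ft_torque': array([-0.01 , -0.014, -0.025]), 'gripper_force': np.float64(0.0), 'finger_gap': np.float64(1.0)}
scene 45.16503749143676 323.03942644338485 196.3210362273713 -0.07382093922577572 [[ 0.13193722  0.99109976  0.01771548]
 [ 0.69456938 -0.07968219 -0.71499939]
 [-0.70722411  0.10663966 -0.69890059]] [-0.06919998 -0.33676081  1.46880583]
top 44.88545728181998 321.9878380378467 204.09686236184982 0.03626564019109312 [[-1.25343504e-03 -9.99926309e-01  1.20749782e-02]
 [-9.92345589e-01 -2.47335639e-04 -1.23491581e-01]
 [ 1.23485467e-01 -1.21373400e-02 -9.92272152e-01]] [-0.02384112  0.63055372  0.99219774]
```

View pics/scene0.png

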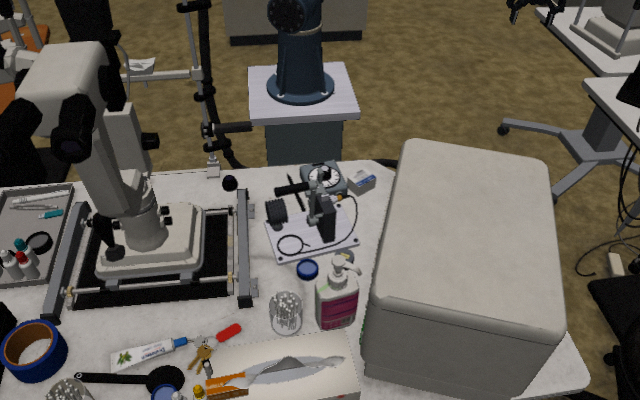

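View pics/top0.png

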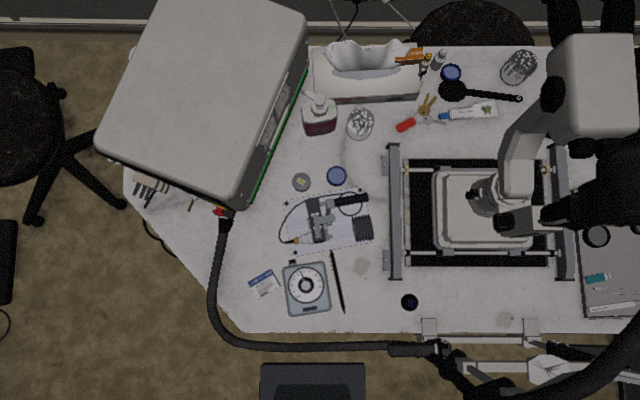

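The scene view shows the stand around (310,220) and the meter at (323,178). In the top view the meter dial is near (306,285) and the stand near (325,220). I'll enlarge both.

```bash
cat > h.py <<'E'
import numpy as np,cv2
from scipy.spatial.transform import Rotation as Ro
def K(d):
    f=200/np.tan(np.radians(d["fov_y"])/2);return np.array([[f,0,d["cx"]],[0,f,d["cy"]],[0,0,1]])
def und(d,uv):
    p=(np.array(uv,float)-[d["cx"],d["cy"]])/K(d)[0,0]
    r=p.copy()
    for _ in range(20): r=p/(1+float(d["k1"])*(r@r))
    return np.array([r[0],r[1],1])
def ray(d,uv):
    v=und(d,uv);R=d["R"];return -R.T@d["t"],R.T@v   # origin, dir (unit depth)
def atz(d,uv,z):
    o,v=ray(d,uv);return o+v*(z-o[2])/v[2]
def atd(d,uv):
    o,v=ray(d,uv);w=d["range_z"][int(round(uv[1])),int(round(uv[0]))];return o+v*w
def tri(*prs):
    A=np.zeros((3,3));b=np.zeros(3)
    for d,uv in prs:
        o,v=ray(d,uv);v=v/np.linalg.norm(v);P=np.eye(3)-np.outer(v,v);A+=P;b+=P@o
    X=np.linalg.solve(A,b)
    e=[np.linalg.norm((np.eye(3)-np.outer(v,v)/(v@v))@(X-o)) for o,v in (ray(*p) for p in prs)]
    return X,np.round(e,4)
def proj(d,X):
    c=d["R"]@X+d["t"];s=c[:2]/c[2];return s*(1+float(d["k1"])*(s@s))*K(d)[0,0]+[d["cx"],d["cy"]]
def wrist(m,name):
    s=m.sense();d=dict(m.snapshot("wrist"))
    T=np.eye(4);T[:3,:3]=Ro.from_quat(s["tool_rot"]).as_matrix();T[:3,3]=s["tcp_pos"]
    C=T@d["hand_eye"];d["R"]=C[:3,:3].T;d["t"]=-C[:3,:3].T@C[:3,3]
    np.savez(f"pics/{name}.npz",**d);return d
def load(n): return dict(np.load(f"pics/{n}.npz"))
def crop(d,x0,y0,x1,y1,s,fn):
    cv2.imwrite(fn,cv2.resize(d["pixels"][y0:y1,x0:x1,::-1],None,fx=s,fy=s,interpolation=cv2.INTER_CUBIC))
E
python3 - <<'E'
from h import *
a=load("scene0");b=load("top0")
A=cv2.resize(a["pixels"][150:270,255:385,::-1],None,fx=5,fy=5,interpolation=2)[:,:]
B=cv2.resize(b["pixels"][160:320,240:380,::-1],None,fx=3.75,fy=3.75,interpolation=2)
cv2.imwrite("pics/A.png",A);cv2.imwrite("pics/B.png",B);print(A.shape,B.shape)
for z,uv in((.068,(306,285)),(0.043,(306,285)),(.165,(350,199))):print(atz(b,uv,z),atd(b,uv))
E
```

```text
(600, 650, 3) (600, 525, 3)
[0.46184523 0.00878011 0.068     ] [0.46185475 0.0087754  0.06822913]
[0.46080646 0.00929336 0.043     ] [0.46185475 0.0087754  0.06822913]
[ 0.62451725 -0.07507271  0.165     ] [ 0.62366732 -0.07462841  0.17128773]
```

View pics/A.png

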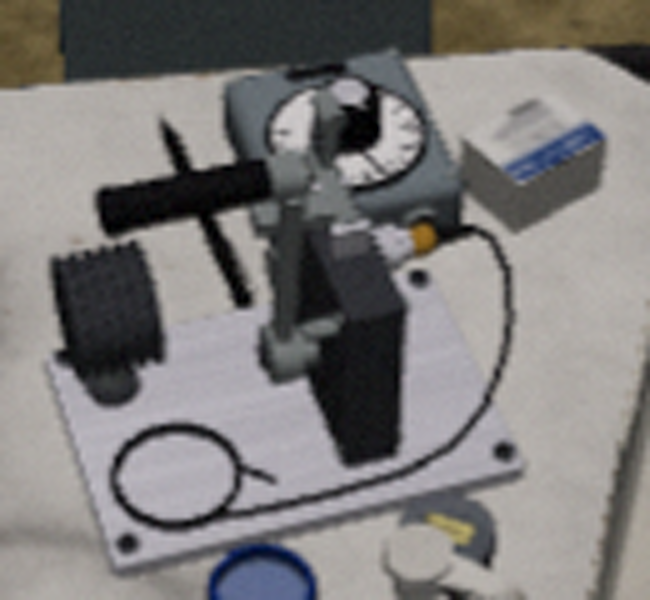

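View pics/B.png

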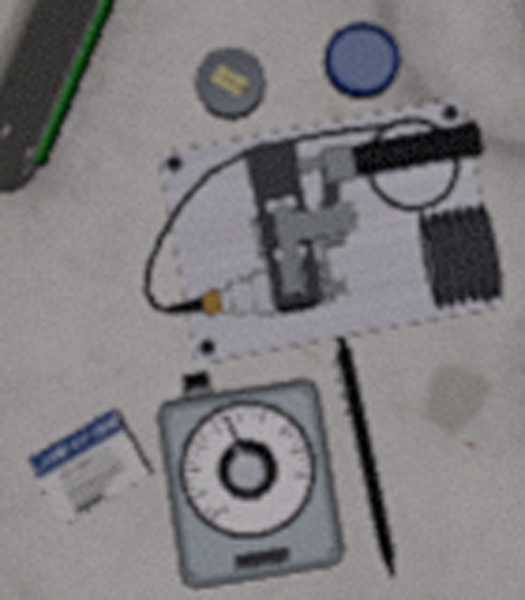

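The scene crop shows plate screws at (420,278), (505,452) and (128,543), and the bar from (105,212) to (270,178). The top crop shows screws at (207,347), (175,162) and (450,112), the bar from (355,160) to (480,138), and the knob at (247,470). The dial pointer points to about 11 o'clock.

Run:
```python
from h import *
from station import manip
a=load("scene0");b=load("top0")
fa=lambda x,y:(255+x/5-.4,150+y/5-.4)
fb=lambda x,y:(240+x/3.75-.4,160+y/3.75-.4)
for n,p,q in(("FL",(420,278),(207,347)),("BL",(505,452),(175,162)),("BR",(128,543),(450,112)),("gripend",(105,212),(480,138)),("gripin",(272,178),(355,160)),("knob",(352,92),(247,468))):
    print(n,*tri((a,fa(*p)),(b,fb(*q))))
for p in((297,250),(290,235),(295,275),(330,220),(345,225),(300,215),(247,468)): print(p,np.round(atd(b,fb(*p)),4))
m=[atz(b,fb(*p),.04)for p in((165,405),(318,381),(340,550),(187,580))];print(np.round(m,4))
d=m[0]-m[1];e=m[3]-m[2];print(np.arctan2(-d[0],d[1]),np.arctan2(-e[0],e[1]))
d=wrist(manip,"w0");print(d["hand_eye"],d["fov_y"])
```

```text
FL [0.52951398 0.03452405 0.01138773] [0.0002 0.0002]
BL [0.63677376 0.05390217 0.01243694] [0.0004 0.0004]
BR [ 0.6663418  -0.10715216  0.0119617 ] [0. 0.]
gripend [ 0.62966666 -0.10727373  0.16399807] [0.0009 0.0009]
gripin [ 0.61862569 -0.04398235  0.16440717] [0.0016 0.0016]
knob [0.46315307 0.0106531  0.06795306] [0.0008 0.0008]
(297, 250) [ 0.5768 -0.0169  0.1216]
(290, 235) [ 0.5843 -0.0132  0.1255]
(295, 275) [ 0.5619 -0.0157  0.151 ]
(330, 220) [ 0.592  -0.034   0.1256]
(345, 225) [ 0.5894 -0.0417  0.1262]
(300, 215) [ 0.5951 -0.0185  0.1214]
(247, 468) [0.4631 0.0098 0.07  ]
[[ 0.4966  0.0563  0.04  ]
 [ 0.5098 -0.0291  0.04  ]
 [ 0.4172 -0.041   0.04  ]
 [ 0.4013  0.0433  0.04  ]]
0.15286191983808115 0.18686499281777055
[[-5.63604394e-04 -9.54661836e-01 -2.97691891e-01  7.66268273e-02]
 [ 9.99999816e-01 -6.04399896e-04  4.49902196e-05 -2.12007162e-04]
 [-2.22875393e-04 -2.97691811e-01  9.54662001e-01 -1.19754007e-01]
 [ 0.00000000e+00  0.00000000e+00  0.00000000e+00  1.00000000e+00]] 61.276547303899456
```

Run:
```python
from h import *
b=load("top0")
for uv in((216,265),(213,300),(240,340),(300,348),(390,349),(225,222),(430,345),(315,380),(315,367)): print(uv,np.round(atd(b,uv),3))
d=load("w0");X=[.46,.01,.06];print(proj(d,X))
```

```text
(216, 265) [0.502 0.197 0.039]
(213, 300) [0.43  0.205 0.023]
(240, 340) [ 0.34   0.154 -0.026]
(300, 348) [ 0.318  0.024 -0.055]
(390, 349) [ 0.345 -0.151  0.12 ]
(225, 222) [0.591 0.178 0.053]
(430, 345) [ 0.353 -0.226  0.123]
(315, 380) [ 0.117 -0.008 -0.638]
(315, 367) [ 0.16  -0.008 -0.635]
[-33.82945966 484.44479567]
```

Units first: shifts go in shares of 0.8 m and turns go in shares of 4 rad. So -0.511 m / 0.8 = -0.6388, -0.25 m / 0.8 = -0.3125, 1.5 rad / 4 = 0.375.

```bash
T="x"; echo '{"plan":[[-0.275,-0.3125,0,0.1875,1],[-0.275,-0.3125,0,0.1875,1],[-0.275,-0.3125,0,0.1875,1],[-0.275,-0.3125,0,0.1875,1],[-0.275,-0.3125,0,0.1875,1],[-0.275,-0.3125,0,0.1875,1],[-0.275,-0.3125,0,0.1875,1],[-0.5613,-0.6388,0.0375,0.375,1],[-0.5613,-0.6388,0.0375,0.375,1],[-0.5613,-0.6388,0.0375,0.375,1],[-0.5613,-0.6388,0.0375,0.375,1],[-0.5613,-0.6388,0.0375,0.375,1],[-0.5613,-0.6388,0.0375,0.375,1],[-0.5613,-0.6388,0.0375,0.375,1],[-0.5613,-0.6388,0.0375,0.375,1],[-0.5613,-0.6388,0.0375,0.375,1],[-0.5613,-0.6388,0.0375,0.375,1],[-0.5613,-0.6388,0.0375,0.375,1]]}' > mv.in && python3 drive.py mv.in 30
python3 - <<'E'
from h import *
from station import manip
s=manip.sense();print(np.round(s["q"],3))
d=wrist(manip,"w1");crop(d,0,0,640,400,1,"pics/w1.png");b=load("top0")
for X in([.4625,.0095,.0685],[.5625,-.0152,.148]):print(proj(d,np.array(X)))
E
```

```text
t: 1.95
tcp_pos: [0.4621, 0.0119, 0.2233]
tool_rot: [0.759, 0.651, -0.0, -0.0]
force: [-0.5, 0.3, -0.6]
finger_gap: 0.999
gripper_force: 0.0
[-0.217  0.357  1.861  0.     0.925 -0.064]
[322.110683   194.50926526]
[484.44040427 243.02575991]
```

View pics/w1.png

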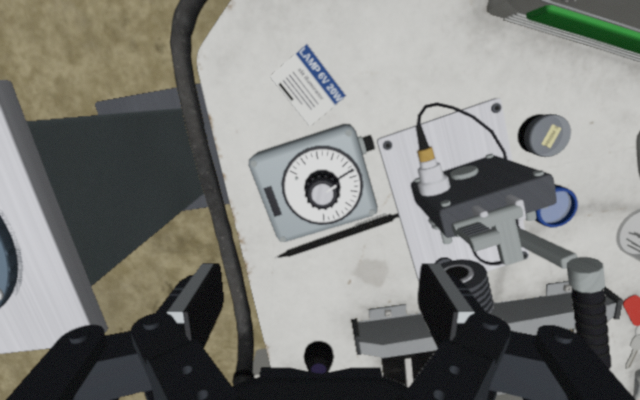

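The wrist view shows the knob near (322,189), its pointer to (355,173) and the zero pin about (296,178). Now an enlarged crop.

Run:
```python
from h import *
d=load("w1");crop(d,272,140,372,240,6,"pics/w1c.png")
```

```text
(no output)
```

View pics/w1c.png

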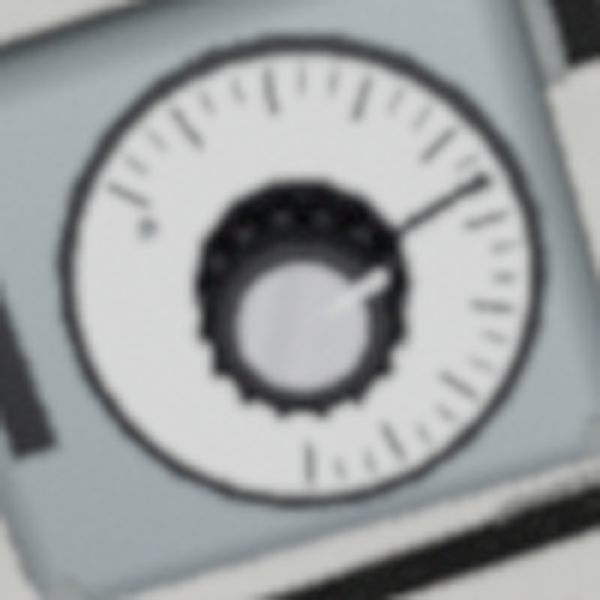

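To row units: 0.153 m / 0.8 = 0.1913, -0.002 m / 0.8 = -0.0025, 0.15 rad / 4 = 0.0375.

```bash
echo '{"plan":[[-0.0025,0.0013,0.0625,0.0375,0.8],[-0.0025,0.0013,0.125,0.05,0.7],[-0.0025,0.0013,0.1625,0.05,0.7],[-0.0025,0.0013,0.1813,0.05,0.7],[-0.0025,0.0013,0.1913,0.05,0.7],[-0.0025,0.0013,0.1913,0.05,0.7],[-0.0025,0.0013,0.1913,0.05,0],[-0.0025,0.0013,0.1913,0.05,0],[-0.0025,0.0013,0.1913,0.05,0],[-0.0025,0.0013,0.1913,0.05,0],[-0.0025,0.0013,0.1913,0.05,0],[-0.0025,0.0013,0.1913,0.05,0],[-0.0025,0.0013,0.1913,0.05,0],[-0.0025,0.0013,0.1913,0.05,0]]}' > mv.in && python3 drive.py mv.in 30
python3 -c "
from station import manip
print(manip.sense())"
```

```text
t: 3.4
tcp_pos: [0.4629, 0.009, 0.0715]
tool_rot: [0.821, 0.571, -0.0, -0.0]
force: [-3.0, 2.2, 7.2]
finger_gap: 0.337
gripper_force: 29.5
{'t': 3.4, 'q': array([-2.22918926e-01,  6.47941966e-01,  1.97568740e+00,  8.36142406e-04,
        5.18831911e-01,  1.31560503e-01]), 'qd': array([ 1.90098380e-03,  9.56909212e-05,  1.23525294e-03, -1.05519634e-03,
        1.74195641e-04,  8.92306038e-04]), 'tau': array([-1.24180701e+00, -3.46993911e+01, -6.66857466e+00, -2.93168463e-01,
       -8.60124361e-01,  3.57433601e-03]), 'tcp_pos': array([0.46289244, 0.00900164, 0.07151606]), 'tool_rot': array([ 8.20908927e-01,  5.71058931e-01, -1.39747277e-04, -4.60442277e-04]), 'force': array([-2.95714575,  2.15552621,  7.16077819]), 'ft_torque': array([ 0.46011977,  0.38455261, -0.04040548]), 'gripper_force': 29.538318514823914, 'finger_gap': 0.33726090079645876}
```

To row units: -0.001 m / 0.8 = -0.0013, -2.2 rad / 4 = -0.55.

```bash
echo '{"plan":[[0,0,-0.0013,-0.0375,0],[0,0,-0.0013,-0.075,0],[0,0,-0.0013,-0.1125,0],[0,0,-0.0013,-0.15,0],[0,0,-0.0013,-0.1875,0],[0,0,-0.0013,-0.225,0],[0,0,-0.0013,-0.2625,0],[0,0,-0.0013,-0.3,0],[0,0,-0.0013,-0.3375,0],[0,0,-0.0013,-0.375,0],[0,0,-0.0013,-0.4125,0],[0,0,-0.0013,-0.45,0],[0,0,-0.0013,-0.4875,0],[0,0,-0.0013,-0.525,0],[0,0,-0.0013,-0.55,0],[0,0,-0.0013,-0.55,0],[0,0,-0.0013,-0.55,0]]}' > mv.in && python3 drive.py mv.in
python3 -c "
from station import manip
s=manip.sense();print(s['ft_torque'],s['q'],s['tau'][5])"
echo '{"plan":[[0,0,0,-0.0125,0],[0,0,0,-0.025,0],[0,0,0,-0.025,0],[0,0,0,-0.025,0]]}' > mv.in && python3 drive.py mv.in
python3 -c "
from station import manip
s=manip.sense();print(s['ft_torque'],s['q'],s['tau'][5])"
```

```text
t: 5.1
tcp_pos: [0.4651, 0.01, 0.0717]
tool_rot: [-0.135, 0.991, 0.001, 0.002]
force: [3.5, 11.0, -5.2]
finger_gap: 0.338
gripper_force: 31.2
[ 1.74069268 -0.62248474 -0.23929233] [-0.22118855  0.64808298  1.97306611  0.00584726  0.51729916 -2.06770396] -0.2459796890616417
t: 5.5
tcp_pos: [0.4662, 0.0106, 0.0718]
tool_rot: [-0.183, 0.983, 0.001, 0.003]
force: [6.1, 14.3, -5.6]
finger_gap: 0.338
gripper_force: 31.1
[ 2.39184215 -1.03822465 -0.3566471 ] [-0.22023451  0.64821243  1.9720008   0.00854916  0.51603123 -2.16705218] -0.4336235672235489
```

To row units: -0.15 m / 0.8 = -0.1875, -0.1 m / 0.8 = -0.125.

```bash
echo '{"plan":[[0,0,0,0,0.7],[0,0,0,0,0.7],[0,0,0,0,0.7],[0,0,0,0,0.7],[0,0,-0.0625,0,0.7],[0,0,-0.125,0,0.7],[0,0,-0.1875,0,0.7],[0,0,-0.1875,0,0.7]]}' > mv.in && python3 drive.py mv.in
python3 - <<'E'
from h import *
from station import manip
d=wrist(manip,"w2")
u,v=proj(d,np.array([.463,.0098,.055])).astype(int);print(u,v)
crop(d,max(u-60,0),max(v-60,0),u+60,v+60,4,"pics/w2c.png")
E
```

```text
t: 6.3
tcp_pos: [0.4677, 0.0074, 0.2273]
tool_rot: [-0.186, 0.983, -0.003, 0.007]
force: [0.8, -0.8, 0.3]
finger_gap: 0.702
gripper_force: 0.0
326 181
```

View pics/w2c.png

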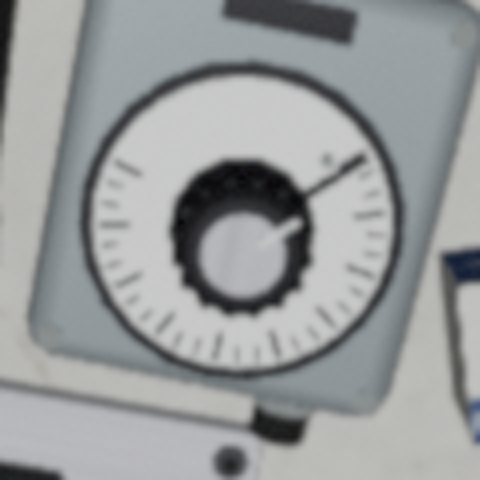

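The pointer now lies on the first tick, beside the pin at crop (327,160). I'll check its angle numerically against the tick seen in the earlier picture.

Run:
```python
from h import *
a=load("w1");b=load("w2")
A=lambda x,y:atz(a,(272+x/6-.4,140+y/6-.4),.0435)
B=lambda x,y:atz(b,(266+x/4-.4,121+y/4-.4),.0435)
def ang(c,p): d=p-c;return np.degrees(np.arctan2(d[1],d[0])),np.hypot(d[0],d[1])
ca=A(302,269);cb=B(242,220);print(ca,cb)
for p in((120,190),(148,228),(185,128),(485,180),(309,465)):print("w1",p,ang(ca,A(*p)))
for p in((362,157),(327,160),(370,215),(360,272),(128,168)):print("w2",p,ang(cb,B(*p)))
print(ang(ca,ca+A(175,118)-A(197,145)),"")
```

```text
[0.46278176 0.01191453 0.0435    ] [0.46060966 0.00902112 0.0435    ]
w1 (120, 190) (np.float64(147.13506274052057), np.float64(0.03004345182600251))
w1 (148, 228) (np.float64(155.88857728774707), np.float64(0.02419316866433402))
w1 (185, 128) (np.float64(120.10220733627189), np.float64(0.027854861511806495))
w1 (485, 180) (np.float64(17.869792904720512), np.float64(0.030768506778031984))
w1 (309, 465) (np.float64(-96.72942599011314), np.float64(0.031723538952336136))
w2 (362, 157) (np.float64(139.8523151181661), np.float64(0.030795197837433987))
w2 (327, 160) (np.float64(147.4737521242406), np.float64(0.023721462451331443))
w2 (370, 215) (np.float64(113.81320722240153), np.float64(0.029367898501995726))
w2 (360, 272) (np.float64(87.24068572670674), np.float64(0.030120942122905153))
w2 (128, 168) (np.float64(-93.5359017682985), np.float64(0.028615487964999783))
(np.float64(119.56803380108211), np.float64(0.005194174628689868))
```

The pointer is at zero to within about 1°. Next is the catch.

To row units: -0.084 m / 0.8 = -0.105, -0.069 m / 0.8 = -0.0863, 0.196 rad / 4 = 0.049.

```bash
echo '{"plan":[[-0.0438,-0.0525,0,0.025,0],[-0.0863,-0.105,0,0.049,0],[-0.0863,-0.105,0,0.049,0],[-0.0863,-0.105,0,0.049,0],[-0.0863,-0.105,0,0.049,0],[-0.0863,-0.105,0,0.049,0],[-0.0863,-0.105,0,0.049,0],[-0.0863,-0.105,0,0.049,0]]}' > mv.in && python3 drive.py mv.in
cat > rel.py <<'E'
from h import *
from station import manip
s=manip.sense();R=Ro.from_quat(s["tool_rot"]).as_matrix();p=s["tcp_pos"]
c,n=np.cos(.18),np.sin(.18);S=np.array([[c,-n,0],[n,c,0],[0,0,1]])
print("stand mm",np.round(S.T@(p-[.598,-.0363,0])*1e3,1),"tip z",round(p[2]*1e3-22,1),"axes in stand\n",np.round(S.T@R,3),"F stand",np.round(S.T@s["force"],1),"q",np.round(s["q"],2))
E
python3 rel.py
```

```text
t: 7.15
tcp_pos: [0.5579, -0.0439, 0.2214]
tool_rot: [-0.089, 0.996, 0.0, -0.0]
force: [0.4, -0.3, -0.2]
finger_gap: -0.002
gripper_force: 0.0
stand mm [-40.8  -0.3 221.4] tip z 199.4 axes in stand
 [[-1.     0.001 -0.   ]
 [ 0.001  1.     0.   ]
 [ 0.     0.    -1.   ]] F stand [ 0.4 -0.4 -0.2] q [-0.28  0.48  1.63  0.    1.03 -2.03]
```

To row units: 0.061 m / 0.8 = 0.0763, -0.005 m / 0.8 = -0.0063.

```bash
echo '{"plan":[[-0.0063,-0.0063,0.025,0,0],[-0.0063,-0.0063,0.0563,0,0],[-0.0063,-0.0063,0.0763,0,0],[-0.0063,-0.0063,0.0763,0,0],[-0.0063,-0.0063,0.0763,0,0]]}' > mv.in && python3 drive.py mv.in ; python3 rel.py
python3 - <<'E'
from h import *
from station import manip
d=wrist(manip,"w3");crop(d,0,0,640,400,1,"pics/w3.png")
E
```

```text
t: 7.65
tcp_pos: [0.5645, -0.0484, 0.1606]
tool_rot: [-0.089, 0.996, 0.0, -0.0]
force: [-0.1, -0.6, 1.0]
finger_gap: -0.0
gripper_force: 0.0
stand mm [-35.1  -5.9 160.6] tip z 138.6 axes in stand
 [[-1.     0.001 -0.   ]
 [ 0.001  1.     0.   ]
 [ 0.     0.    -1.   ]] F stand [-0.2 -0.6  1. ] q [-0.28  0.57  1.67  0.    0.9  -2.03]
```

View pics/w3.png

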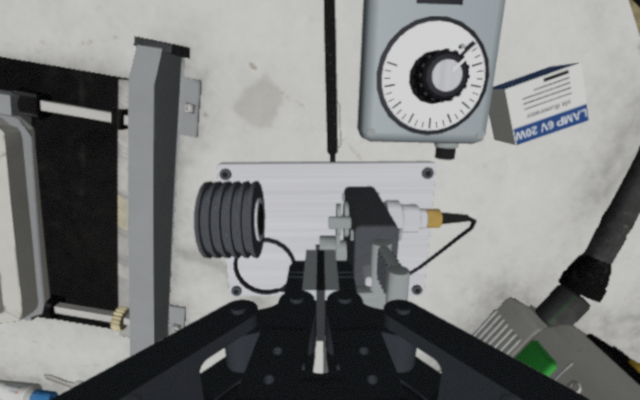

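The wrist view shows the closed fingers at (320,270) with the tab upright to their right at (385,265), a clear gap between them. Now push.

To row units: 0.036 m / 0.8 = 0.045, 0.032 m / 0.8 = 0.04.

```bash
echo '{"plan":[[0,0.01,0,0,0],[0,0.0175,0,0,0],[0,0.0238,0.0013,0,0],[0,0.03,0.0025,0,0],[0,0.035,0.005,0,0],[0,0.04,0.0063,0,0],[0,0.045,0.0075,0,0],[0,0.045,0.0075,0,0]]}' > mv.in && python3 drive.py mv.in; python3 rel.py;  echo '{"plan":[[0,0.005,0.0013,0,0],[0,0.01,0.0025,0,0],[0,0.015,0.0025,0,0],[0,0.0188,0.0025,0,0],[0,0.0188,0.0025,0,0],[0,0.0188,0.0025,0,0]]}' > mv.in && python3 drive.py mv.in; python3 rel.py
```

```text
t: 8.5
tcp_pos: [0.558, -0.0127, 0.154]
tool_rot: [-0.089, 0.996, 0.0, -0.0]
force: [0.8, -0.8, -0.7]
finger_gap: 0.001
gripper_force: 0.2
stand mm [-35.1  30.4 154. ] tip z 132.0 axes in stand
 [[-1.     0.001 -0.   ]
 [ 0.001  1.     0.   ]
 [ 0.     0.    -1.   ]] F stand [ 0.6 -0.9 -0.7] q [-0.22  0.58  1.69  0.    0.87 -1.97]
t: 9.1
tcp_pos: [0.5553, 0.002, 0.1523]
tool_rot: [-0.089, 0.996, 0.0, -0.0]
force: [0.1, -1.7, 1.6]
finger_gap: -0.0
gripper_force: 0.4
stand mm [-35.1  45.3 152.3] tip z 130.3 axes in stand
 [[-1.     0.002 -0.   ]
 [ 0.002  1.     0.001]
 [ 0.     0.001 -1.   ]] F stand [-0.2 -1.7  1.6] q [-0.2   0.57  1.7   0.    0.87 -1.95]
```

Press down in small steps until the stop answers.

To row units: 0.003 m / 0.8 = 0.0038, 0.002 m / 0.8 = 0.0025.

```bash
echo '{"plan":[[0,0.0038,0.0013,0,0],[0,0.0038,0.0025,0,0],[0,0.0038,0.0025,0,0]]}' > mv.in && python3 drive.py mv.in; python3 rel.py|head -1;  python3 rel.py|grep F; echo '{"plan":[[0,0,0.0013,0,0],[0,0,0.0025,0,0],[0,0,0.0025,0,0]]}' > mv.in && python3 drive.py mv.in | grep force;python3 rel.py|head -1
```

```text
t: 9.4
tcp_pos: [0.5555, 0.0032, 0.1514]
tool_rot: [-0.089, 0.996, -0.001, 0.001]
force: [-0.9, -6.6, 6.7]
finger_gap: 0.001
gripper_force: 4.2
stand mm [-34.7  46.5 151.4] tip z 129.4 axes in stand
 [-0.001 -0.003 -1.   ]] F stand [-2.  -6.4  6.7] q [-0.19  0.58  1.7  -0.    0.86 -1.94]
force: [-3.6, -5.6, 13.5]
gripper_force: 7.0
stand mm [-34.7  46.5 150.6] tip z 128.6 axes in stand
```

To row units: -0.0885 m / 0.8 = -0.1106, -0.053 m / 0.8 = -0.0663, 1.57 rad / 4 = 0.3925.

```bash
echo '{"plan":[[0,0,-0.05,0,0],[0,0,-0.0938,0,0],[-0.025,-0.0375,-0.0938,0.0375,0],[-0.05,-0.075,-0.0938,0.075,0.6],[-0.0663,-0.1106,-0.0938,0.1125,0.6],[-0.0663,-0.1106,-0.0938,0.15,0.6],[-0.0663,-0.1106,-0.0938,0.1875,0.6],[-0.0663,-0.1106,-0.0938,0.225,0.6],[-0.0663,-0.1106,-0.0938,0.2625,0.6],[-0.0663,-0.1106,-0.0938,0.3,0.6],[-0.0663,-0.1106,-0.0938,0.3375,0.6],[-0.0663,-0.1106,-0.0938,0.375,0.6],[-0.0663,-0.1106,-0.0938,0.3925,0.6],[-0.0663,-0.1106,-0.0938,0.3925,0.6],[-0.0663,-0.1106,-0.0938,0.3925,0.6]]}' > mv.in && python3 drive.py mv.in; python3 rel.py
python3 - <<'E'
from h import *
from station import manip
d=wrist(manip,"w4");crop(d,0,0,640,400,1.25,"pics/w4.png")
for y in(-8,-42,-76):
    c,n=np.cos(.18),np.sin(.18)
    print(proj(d,np.array([.598+c*.018-n*y/1e3,-.0363+n*.018+c*y/1e3,.165]))*1.25)
E
```

```text
t: 11.2
tcp_pos: [0.6224, -0.0726, 0.223]
tool_rot: [0.64, 0.768, 0.0, -0.001]
force: [0.7, 0.1, -0.5]
finger_gap: 0.602
gripper_force: 0.0
stand mm [ 17.5 -40.1 223. ] tip z 201.0 axes in stand
 [[-0.001  1.    -0.001]
 [ 1.     0.001  0.001]
 [ 0.001 -0.001 -1.   ]] F stand [ 0.7  0.  -0.5] q [-0.29  0.56  1.46  0.    1.12 -0.48]
[402.72477302 228.70736226]
[402.59595295 300.97918247]
[402.47643561 365.83740176]
```

View pics/w4.png

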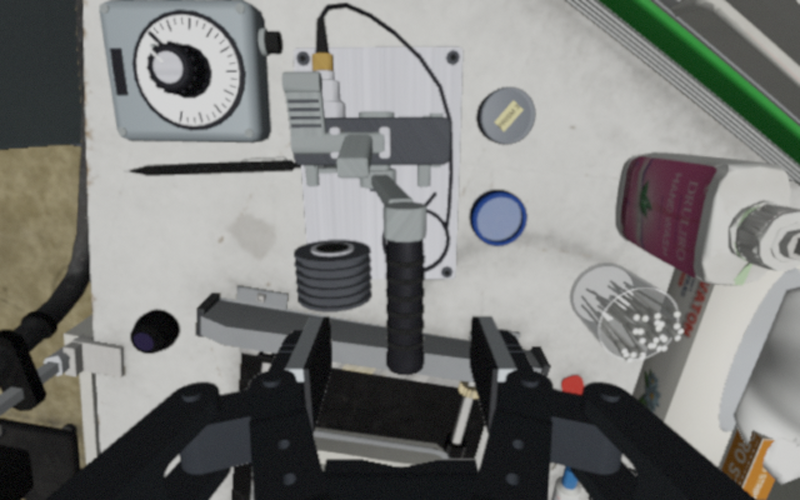

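The catch lies fully over to the left at (305,110), the nose stands clear, and the bar at (404,300) is centred between the fingers.

To row units: 0.054 m / 0.8 = 0.0675, -0.002 m / 0.8 = -0.0025.

```bash
echo '{"plan":[[-0.0025,0,0.0313,0,0.6],[-0.0025,0,0.0563,0,0.6],[-0.0025,0,0.0675,0,0.6],[-0.0025,0,0.0675,0,0.6],[-0.0025,0,0.0675,0,0],[-0.0025,0,0.0675,0,0],[-0.0025,0,0.0675,0,0],[-0.0025,0,0.0675,0,0],[-0.0025,0,0.0675,0,0],[-0.0025,0,0.0675,0,0],[-0.0025,0,0.0675,0,0]]}' > mv.in && python3 drive.py mv.in 40; python3 rel.py
```

```text
t: 12.35
tcp_pos: [0.6244, -0.0752, 0.1706]
tool_rot: [0.641, 0.767, 0.001, 0.001]
force: [2.0, 0.7, 5.9]
finger_gap: 0.188
gripper_force: 39.5
stand mm [ 19.  -43.  170.6] tip z 148.6 axes in stand
 [[ 0.001  1.     0.003]
 [ 1.    -0.001 -0.001]
 [-0.001  0.003 -1.   ]] F stand [2.1 0.3 5.9] q [-0.3   0.63  1.5   0.    1.01 -0.48]
```

To row units: -0.07 m / 0.8 = -0.0875, -0.059 m / 0.8 = -0.0738.

```bash
echo '{"plan":[[0,-0.015,-0.0013,0,0],[0,-0.03,-0.0013,0,0],[0,-0.045,0,0,0],[0,-0.06,0.0025,0,0],[0,-0.0738,0.0075,0,0],[0,-0.0875,0.0138,0,0],[0,-0.0875,0.0138,0,0]]}' > mv.in && python3 drive.py mv.in; python3 rel.py; echo '{"plan":[[0,-0.0063,0.0038,0,0],[0,-0.0138,0.0075,0,0],[0,-0.02,0.0113,0,0],[0,-0.0263,0.0163,0,0],[0,-0.0313,0.02,0,0],[0,-0.0313,0.02,0,0],[0,-0.0313,0.02,0,0]]}' > mv.in && python3 drive.py mv.in; python3 rel.py
```

```text
t: 13.05
tcp_pos: [0.5557, -0.0883, 0.1596]
tool_rot: [0.641, 0.767, 0.001, 0.003]
force: [3.0, 1.0, 7.1]
finger_gap: 0.189
gripper_force: 41.7
stand mm [-50.9 -43.6 159.6] tip z 137.6 axes in stand
 [[ 0.002  1.     0.005]
 [ 1.    -0.002 -0.003]
 [-0.003  0.005 -1.   ]] F stand [3.1 0.4 7.1] q [-0.36  0.57  1.68  0.    0.88 -0.54]
t: 13.75
tcp_pos: [0.5329, -0.0926, 0.1435]
tool_rot: [0.641, 0.767, 0.002, 0.004]
force: [5.5, 2.4, 3.5]
finger_gap: 0.187
gripper_force: 42.7
stand mm [-74.1 -43.8 143.5] tip z 121.5 axes in stand
 [[ 0.002  1.     0.008]
 [ 1.    -0.002 -0.003]
 [-0.003  0.008 -1.   ]] F stand [5.8 1.3 3.5] q [-0.38  0.57  1.75  0.    0.81 -0.56]
```

To row units: -0.004 m / 0.8 = -0.005, 0.003 m / 0.8 = 0.0038.

```bash
echo '{"plan":[[0,-0.0025,0.0019,0,0],[0,-0.005,0.0038,0,0],[0,-0.005,0.0038,0,0],[0,-0.005,0.0038,0,0]]}' > mv.in && python3 drive.py mv.in; python3 rel.py|egrep 'mm|F'; echo '{"plan":[[0,-0.0019,0.0019,0,0],[0,-0.0038,0.0031,0,0],[0,-0.0038,0.0031,0,0],[0,-0.0038,0.0031,0,0]]}' > mv.in && python3 drive.py mv.in; python3 rel.py|egrep 'mm|F'
```

```text
t: 14.15
tcp_pos: [0.5309, -0.0931, 0.1418]
tool_rot: [0.642, 0.767, 0.004, 0.006]
force: [6.6, 5.3, 8.8]
finger_gap: 0.187
gripper_force: 43.2
stand mm [-76.1 -43.8 141.8] tip z 119.8 axes in stand
 [-0.004  0.013 -1.   ]] F stand [7.5 4.  8.8] q [-0.38  0.57  1.76  0.    0.8  -0.56]
t: 14.55
tcp_pos: [0.5302, -0.0934, 0.1408]
tool_rot: [0.642, 0.767, 0.005, 0.008]
force: [9.9, 8.3, 15.4]
finger_gap: 0.189
gripper_force: 44.3
stand mm [-77.  -44.  140.8] tip z 118.8 axes in stand
 [-0.005  0.018 -1.   ]] F stand [11.2  6.4 15.4] q [-0.38  0.57  1.76  0.01  0.79 -0.57]
```

Run:
```python
from h import *
from station import manip
d=wrist(manip,"w5");t=manip.snapshot("top")
a=cv2.resize(d["pixels"],(640,400))[:,:,::-1];b=cv2.resize(t["pixels"][150:330,240:400,::-1],(0,0),fx=2.2,fy=2.2)
im=np.zeros((400,800,3),np.uint8);im[:,:440]=cv2.resize(a[0:400,60:580],(440,338+62))[:, :440];h=min(400,b.shape[0]);im[:h,440:440+352]=b[:h,:352]
cv2.imwrite("pics/fin.png",im)
```

```text
(no output)
```

View pics/fin.png

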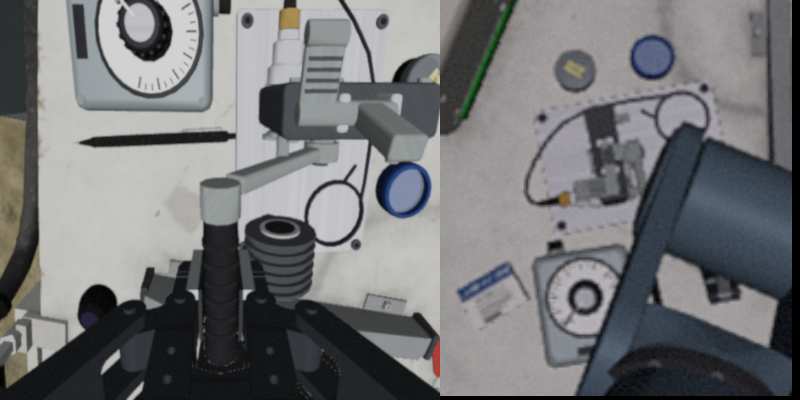

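The lever is held at its stop with the bar between the fingers at (220,290). The catch is over, the pointer is at zero, and the other things haven't moved.

```bash
python3 -c "
from station import manip
print(manip.sign_off())"
```

```text
the job is handed in; nothing more can be done
None
```

I've handed the job in: the meter pointer is back at its zero stop (within about 1°), the safety catch is flipped fully over, and the gripper is still holding the shutter lever at its stop; nothing else appears to have moved.

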